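# Turn a tin out of its tray for a date check and file the tray

### The arm

A 6-joint arm with a two-finger parallel gripper is mounted at the origin on the work surface. World frame = base frame: x ahead of the robot, y to its left, z up, the work surface at z = 0. Lengths are in m, angles in rad, forces in N, time in s.
With the tool pointing down it reaches from about 0.325 to 0.775 m from the base axis. Payload 5.5 kg.
Tool frame: the origin (TCP) lies between the finger pads; the fingertips stand 8 mm ahead of it and the grasp point (between the pads) lies 11 mm behind it (tcp_to_tips is the distance from the TCP to the fingertips, in m); z points along the fingers, y is the line along which they close (so a half turn about z gives the same grasp; the last joint's range is limited). The gripper opens to 88 mm and grips with 3 to 60 N. Pads are 20 mm wide; open, the fingers measure 115 mm over their backs; the gripper's body (75 mm by 178 mm) begins 61 mm behind the grasp point.
Start: joints at [-1.171, 0.091, 1.231, -0, 1.82, -0.057], TCP at [0.265, -0.538, 0.231] pointing down, gripper open.
Joint ranges: [-2.87, 2.87], [-0.86, 2.18], [0.17, 2.46], [-1.51, 4.65], [0.06, 2.69], [-2.65, 2.65]. Speed limits (rad/s): [2.57, 2.57, 3.01, 3.14, 3.14, 3.14].

### API

Orientations are given as a unit quaternion [w, x, y, z].
In Python, from bench import * gives the robot as it stands. Calls block until the motion is done:
- move_to(position, orientation): joint-space move of the TCP to a pose.
- move_l(position, speed=0.15, orientation=None): straight line of the TCP; orientation=None keeps the orientation; speed is the mean speed in m/s.
- movej(angles): joint-space move.
- gripper_open() and close(): open the fingers fully, or close them until they stop; the grip force is fixed at half the most.
- hold(seconds).
- inverse_kinematics(position, orientation): joint angles nearest the present ones, or None.
- state(): the state.
- get_image(name): name is "side" or "top" or "wrist"; returns a dict with "frame" (420x560x3 uint8, blue, green, red), "depth" (420x560 float32, m along the optical axis (not along the pixel's ray), 0 where there is no reading), "camera_matrix" (3x3 intrinsics, pixels), "view" (4x4, takes a point from world to camera coordinates). Camera axes: x right, y up, looking along -z (the intrinsics and any distortion apply to the point x, -y, -z); pixel columns grow to the right and rows downward; lengths in m; the calibration is good to about 2 mm. A picture is of the moment at which its call begins.
A pose or a line that the arm cannot do raises IKError and nothing moves.
- job_done(): hands the job in; it is judged then, once.
The state is a dict: "time": time; "joint_pos": joint angles; "dq": joint speeds; "joint_torque": joint torques, N m; "ee_pos": TCP position; "ee_rot": TCP orientation; "ft_force": force on the tool from outside, world axes, zero at the start; "moment": the same for the moment, N m; "finger_gap": finger opening in m; "finger_force": force on a finger pad.
Only numpy, scipy, OpenCV 4.12 (cv2) and the standard library are available. Lean on these libraries where they do the work, as an engineer would, in place of code of your own. Each camera call takes 0.05 s, during which the arm holds its last target. There are 200 camera calls.

### The job

The date on the flat tin in the grey tray on the rubber mat is stamped on its base: tip the tray up on its low edge, away from its handle, so that the tin tumbles out and lies base up on the mat (do not pick the tin up), and leave the empty tray standing on that edge on the mat or counter, clear of the rack, and let go of it. Then take the tray afresh and file it in the rack, handle up, between the two trays that lean there, pushing them apart until it stands on the rack's floor. All three trays end upright in the rack, and everything else stays where it is.

Things in the scene. Friction and masses are not known exactly. Their poses are not given: they have to be found in the camera images.
- tin: Flat oblong food tin, 64 (x) x 104 (y) x 25 (z) mm, corner radius 14, bare metal ends, blue wrapper round the sides, about 0.18 kg. Origin: middle of its base (the plain end); z points from the base to the lid, the end with the ring pull. Starts loose in the tray, lid up, with 6 to 27 mm of free floor along the tray's x on either side.
- tin_center (a point): Middle of that tin, 12.5 mm from the base along its z. As the tray is tipped up about its low edge the tin slides to the low wall at roughly 25 to 40 degrees, and it falls over that wall onto its lid, beside the tray, when the tray comes to about 94 to 101 degrees, that is a little past upright.
- tray: Shallow open grey sheet-steel stock tray, outside 110 (x) x 160 (y) x 20 (z) mm, about 0.3 kg; floor and walls 4 mm thick, so the walls stand 16 mm above the floor inside. Origin: middle of its underside; z points out of the open side, x to the long side with the handle. Starts flat on the mat, handle on the side away from the robot, low edge (x = -55 mm) towards the robot.
- tray_handle (a point): Middle of the handle bar, at (89, 0, 26) mm in the tray's frame: a loop of 10 mm round steel bar; the bar runs along the tray's y, its two legs 72 mm apart between centres, 29 mm clear between bar and wall along x. Held lightly, it can turn between the fingers. Centre 26 mm above the mat with the tray flat, 144 mm above the ground with the tray on its low edge.
- tray_foot (a point): Middle of the outer face of the tray's low wall, at (-55, 0, 10) mm in the tray's frame. The tray can stand by itself on this flat face (20 x 160 mm), handle up; it falls over if leaned more than about 6 degrees.
- mat: Black rubber counter mat, 280 (x) x 220 (y) x 3 (z) mm, fixed. Origin: middle of its underside.
- rack: Rack for spare trays, fixed. Origin: middle of its underside. Sheet base 112 (x) x 200 (y) mm, sides at y = +-100 mm turned up 18 mm; at each x end (x = +-46 mm) an upright frame of 8 mm bar, top bar 80 mm above the counter. Trays stand in it side by side along x, their length along y, handles up. Two are in it.
- rack_gap (a point): Middle of the rack's floor, 4 mm above the counter. The two trays lean outwards about 13 degrees on the end frames and form a V over this point: their feet about 10 mm apart, their upper edges about 60 mm. They are loose: a tray lowered upright here pushes their feet apart with 5 to 20 N and, fully home, stands on the rack's floor, its bar about 43 mm from theirs.
- tray_near: Spare tray, the same as tray in sizes, origin and axes, standing loose in the rack on its low edge, handle up, open side towards the rack's -x side. The one on the rack's -x side (towards the robot).
- tray_far: Spare tray, the same as tray in sizes, origin and axes, standing loose in the rack on its low edge, handle up, open side towards the rack's -x side. The one on the rack's +x side (away from the robot).
- round_tin_a: Bystander: round tin with blue wrapper, 75 mm across, 82 high, upright. Origin: middle of its base.
- round_tin_b: Bystander: another such round tin.
- spare_tin: Bystander: another flat tin like tin, lying on the counter lid up.
- magnifier: Bystander: hand magnifier, lens frame 72 mm across at the origin, handle 85 mm along its x.
- marker: Bystander: marker pen lying along its x, 135 x 17 mm, between mat and rack.
- calculator: Bystander: pocket calculator, 140 x 90 x 16 mm.
- date_stamp: Bystander: date stamp, 50 x 35 mm foot, 71 high.
Mind the look-alikes: they are no part of the job. Leave any green or pink look-alike of the tray_far alone.

How it is judged:
By the outcome, as a careful person would: the job done as asked, in the order asked, and still so for the second after the job is handed in, with the robot touching nothing.
It also fails if it takes over 72 s, if anything falls off the work surface, if the arm or the gripper's body presses on something with over 40 N, if the wrist force passes 120 N, or if a joint passes its speed limit or range.

## Working session

There is one attempt and no reset: what is moved stays moved. The work goes in short steps, each a Python script; the robot and the scene stay as the last script left them, time stands still between calls to the robot, and variables do not carry over. Pictures are saved under pics/ and viewed, at most 13 in all, crops included, and the job is handed in when it is done.

```bash
ls; mkdir -p pics; cat > h.py <<'E'
from bench import *
import numpy as np, cv2
from scipy.spatial.transform import Rotation as R
def pts(im):
    d=im["depth"];K=np.array(im["camera_matrix"]);V=np.array(im["view"])
    v,u=np.mgrid[:d.shape[0],:d.shape[1]]
    c=np.stack([(u-K[0,2])/K[0,0]*d,-(v-K[1,2])/K[1,1]*d,-d],-1)
    p=(c-V[:3,3])@V[:3,:3]; p[d==0]=np.nan
    return p
def quat(M):
    q=R.from_matrix(M).as_quat(); return [q[3],q[0],q[1],q[2]]
E
python3 - <<'E'
from h import *
for n in("side","top"):
    im=get_image(n);cv2.imwrite(f"pics/{n}0.png",im["frame"]);np.savez(f"{n}0.npz",**{k:np.array(im[k]) for k in im})
    print(n,np.array(im["camera_matrix"]).round(1).tolist(),im.keys(),np.linalg.inv(im["view"]).round(3).tolist(),(im["depth"]>0).mean())
print(state())
E
```

```text
pics
side [[445.0, 0.0, 278.8], [0.0, 445.0, 209.2], [0.0, 0.0, 1.0]] dict_keys(['frame', 'depth', 'camera_matrix', 'view']) [[-0.704, 0.44, -0.558, -0.239], [-0.71, -0.437, 0.552, 0.723], [-0.001, 0.785, 0.62, 0.879], [0.0, 0.0, 0.0, 1.0]] 0.9960969387755102
top [[384.4, 0.0, 283.5], [0.0, 384.4, 207.1], [0.0, 0.0, 1.0]] dict_keys(['frame', 'depth', 'camera_matrix', 'view']) [[-0.013, 0.998, -0.069, 0.419], [-1.0, -0.013, 0.001, 0.024], [0.0, 0.069, 0.998, 1.073], [0.0, 0.0, 0.0, 1.0]] 0.9959353741496598
{'time': 0.1, 'joint_pos': array([-1.17070871e+00,  9.17950095e-02,  1.23176054e+00, -2.33501285e-05,
        1.81981774e+00, -5.66729537e-02]), 'dq': array([-1.15252811e-03, -1.01678505e-03,  1.00841700e-04, -8.97214720e-04,
        1.17356696e-05, -7.96382702e-04]), 'joint_torque': array([ 3.19716564e-03, -4.47856736e+01, -4.07570958e+01,  7.00611365e-02,
        2.84740445e-02, -1.01674423e-04]), 'ee_pos': array([ 0.26453129, -0.53825074,  0.22961589]), 'ee_rot': array([-8.75290495e-04,  9.74034639e-01,  2.26397281e-01, -1.63274890e-04]), 'ft_force': array([ 0.33909868, -0.83240457,  0.05188706]), 'moment': array([-0.01334162,  0.03008631,  0.0048704 ]), 'finger_force': 0.0, 'finger_gap': 0.08775653329347279}
```

View pics/top0.png

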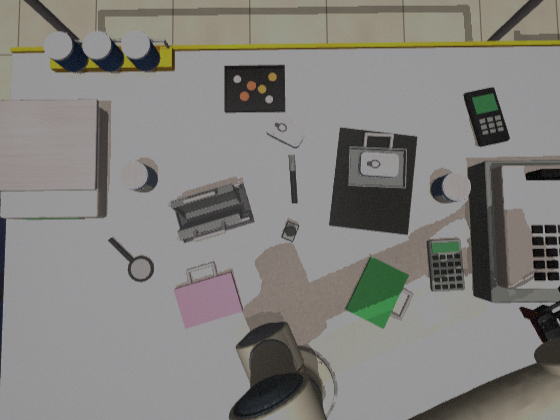

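View pics/side0.png

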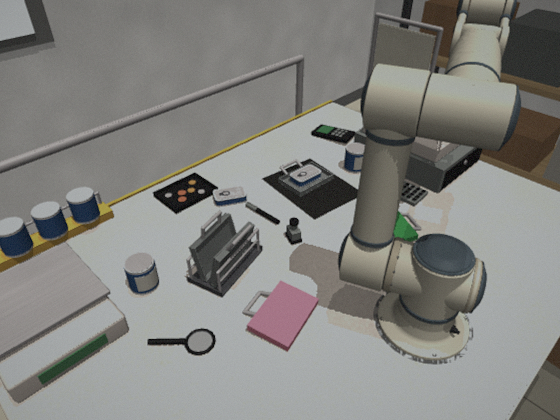

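The top view shows up = +x and left = +y. The tray is at about px (378,167) with its handle bar at (379,136), on the mat at (373,180). The rack is at (212,210), slightly rotated. In the side view the rack is at (225,255) with its two leaning trays, and the pink and green trays are decoys. Next I measure by height masks.

```bash
cat > m.py <<'E'
from h import *
im=dict(np.load("top0.npz"));P=pts(im);f=im["frame"]
np.set_printoptions(precision=4,suppress=True)
def rect(mask,lab):
    n,l,s,c=cv2.connectedComponentsWithStats(mask.astype(np.uint8))
    for i in range(1,n):
        if s[i,4]<25: continue
        q=P[l==i]; r=cv2.minAreaRect((q[:,:2]*1000).astype(np.float32))
        print(lab,s[i,4],"c",np.array(r[0]).round(1),"size",np.array(r[1]).round(1),"ang",round(r[2],1),"z",np.nanpercentile(q[:,2],[5,50,95])*1000)
def win(u0,u1,v0,v1):
    w=np.zeros(f.shape[:2],bool);w[v0:v1,u0:u1]=1;return w
Z=P[...,2]; g=f.max(-1)
w=win(320,425,120,240)
rect(w&(Z<.012)&(g<45),"mat")
rect(w&(Z>.013),"tray+all")
rect(w&(Z>.018)&win(320,425,120,147),"handle")
rect(w&(g>150),"bright")
print("counter z",np.nanmedian(Z[win(250,285,190,210)]))
w=win(165,260,170,245)
rect(w&(Z>.012),"rack all")
for a,b in((.06,.09),(.09,.125),(.125,.2)): rect(w&(Z>a)&(Z<b),f"rack{a}")
big=np.hstack([cv2.resize(f[170:245,165:260],None,fx=4,fy=4,interpolation=3),cv2.resize(f[125:200,335:425],None,fx=4,fy=4,interpolation=3)])
cv2.imwrite("pics/z.png",np.clip(big*1.6,0,255).astype(np.uint8))
E
python3 m.py
```

```text
mat 38 c [ 685.9 -201.4] size [11.8 45.3] ang 73.5 z [-0.2756  3.7176  6.8331]
mat 2711 c [ 564.6 -235. ] size [208.3 274.3] ang 81.9 z [-0.0403  3.2136  6.5061]
mat 104 c [ 674.9 -253.7] size [49.1 27.2] ang 89.2 z [0.3355 3.5092 6.7364]
mat 70 c [ 583.8 -144.5] size [25.2 68.5] ang 87.4 z [0.8654 3.3417 8.5006]
tray+all 593 c [ 617.6 -238.9] size [161.3 149.1] ang 86.7 z [15.2336 23.4582 34.1107]
tray+all 906 c [ 608.2 -240.8] size [104.7  71.3] ang 85.7 z [27.7952 32.7301 35.7022]
handle 181 c [ 675.1 -241.8] size [81.6 35.2] ang 88.9 z [21.6748 31.0751 35.5142]
bright 3626 c [ 569.5 -228.1] size [285.4 352.2] ang 86.3 z [-2.8679  0.242   3.454 ]
bright 280 c [ 617.8 -241.8] size [85.6 60. ] ang 57.8 z [29.5593 32.665  35.2495]
bright 35 c [ 584.9 -227.1] size [33.6 14.9] ang 78.8 z [29.1863 32.4668 34.876 ]
bright 47 c [ 406.8 -302.3] size [42.  13.9] ang 89.1 z [-3.0796  0.1258  2.3567]
counter z 0.0001597404375064343
rack all 2394 c [471.3 213.7] size [120.5 203.7] ang 17.9 z [ 16.6035 108.3608 151.191 ]
rack0.06 28 c [546.9 144.2] size [ 7.9 18.1] ang 16.4 z [69.1272 82.763  86.9151]
rack0.06 99 c [510.  231.3] size [ 17.7 151.4] ang 22.3 z [60.7077 64.7994 81.9545]
rack0.06 158 c [449.8 199.7] size [ 33.3 178.7] ang 14.5 z [62.3687 79.5058 87.3616]
rack0.06 29 c [429.2 213.3] size [ 2.6 61.9] ang 16.3 z [79.1986 82.3649 84.9296]
rack0.09 381 c [514.4 227.3] size [ 25.8 160.4] ang 16.3 z [108.6457 112.9805 117.0222]
rack0.09 589 c [443.  210.1] size [ 25.6 160.8] ang 15.9 z [ 96.5064 113.1771 117.3347]
rack0.125 141 c [509.5 225.4] size [10.5 80.6] ang 15.8 z [149.8753 153.7686 157.0101]
rack0.125 181 c [422.8 204.1] size [23.8 81.9] ang 13.1 z [128.5849 146.1775 149.5664]
```

View pics/z.png

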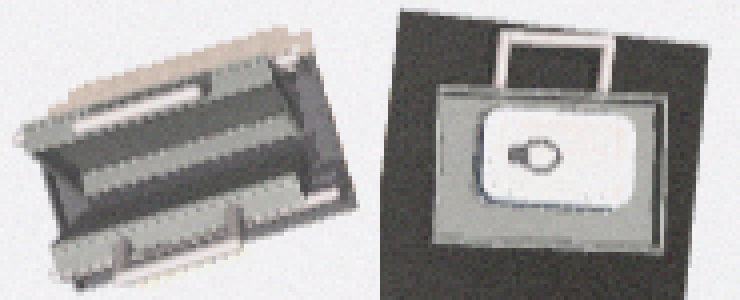

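The crop shows the tray yawed about -2 to -3° and the rack about +15°. The handle loop is 82 mm wide outside, so the 88 mm gripper can straddle its legs, which leaves the tool pitch free. I'll check IK for the tipping arc and take a close wrist view above the tray.

```bash
cat >> h.py <<'E'
def toolM(yaw,a):
    """tool y along world y (rotated by yaw), z pitched: a=0 down, a>0 rotates with the tray tipping (towards +x horizontal at 90deg)"""
    z=np.array([np.sin(a),0,-np.cos(a)]); y=np.array([0,-1.,0]); x=np.cross(y,z)
    return R.from_euler('z',yaw).as_matrix()@np.column_stack([x,y,z])
def tq(yaw,a,flip=False):
    M=toolM(yaw,a)
    if flip: M=M@np.diag([-1,-1,1.])
    return quat(M)
def tcp_for(grasp,yaw,a): # TCP so that the grasp point (11 mm behind) is at 'grasp'
    return np.asarray(grasp)+0.011*toolM(yaw,a)[:,2]
E
python3 - <<'E'
from h import *
yaw=np.radians(-2.5);Rz=R.from_euler('z',yaw).as_matrix()
edge=np.array([.600,-.24,.003])+Rz@[-.055,0,0]
for flip in(0,1):
  for a0 in(-30,-20,-10,0,10):
    o=[]
    for t in range(0,106,15):
        r=R.from_euler('y',-t,degrees=True).as_matrix()
        g=edge+Rz@(r@[.138,0,.026]); a=np.radians(a0+t)
        q=inverse_kinematics(tcp_for(g,yaw,a),tq(yaw,a,flip)); o.append(None if q is None else np.round(q,1).tolist())
    print(flip,a0,o)
print(inverse_kinematics([.60,-.24,.30],tq(yaw,0)),inverse_kinematics([.60,-.24,.30],tq(yaw,0,True)))
p=[.60,-.24,.28]
f=inverse_kinematics(p,tq(yaw,0)) is None
move_to(p,tq(yaw,0,f))
im=get_image("wrist");cv2.imwrite("pics/w1.png",im["frame"]);np.savez("w1.npz",**{k:np.array(im[k]) for k in im})
print(state()["time"],np.linalg.inv(im["view"]).round(3).tolist(),im["camera_matrix"])
E
```

```text
0 -30 [[-0.3, 1.0, 0.4, -0.2, 2.2, 1.2], [-0.4, 0.7, 0.8, -0.1, 1.9, 1.2], [-0.4, 0.4, 1.2, -0.0, 1.6, 1.2], [-0.5, 0.1, 1.5, 0.1, 1.3, 1.1], [-0.6, -0.2, 1.8, 0.3, 1.1, 1.0], [-0.7, -0.4, 2.1, 0.6, 0.9, 0.7], [-0.9, -0.7, 2.3, 1.0, 0.9, 0.3], None]
0 -20 [[-0.3, 0.8, 0.7, -0.1, 1.9, 1.2], [-0.4, 0.5, 1.1, -0.0, 1.7, 1.2], [-0.4, 0.2, 1.4, 0.1, 1.4, 1.2], [-0.5, -0.0, 1.6, 0.2, 1.2, 1.1], [-0.6, -0.3, 1.9, 0.4, 1.0, 0.8], [-0.8, -0.5, 2.2, 0.8, 0.8, 0.5], [-0.9, -0.7, 2.4, 1.3, 0.9, 0.1], None]
0 -10 [[-0.4, 0.6, 0.9, -0.1, 1.7, 1.2], [-0.4, 0.4, 1.2, 0.0, 1.5, 1.2], [-0.5, 0.1, 1.5, 0.2, 1.2, 1.1], [-0.6, -0.2, 1.8, 0.3, 1.0, 0.9], [-0.7, -0.4, 2.1, 0.7, 0.8, 0.6], [-0.8, -0.5, 2.3, 1.1, 0.8, 0.2], None, None]
0 0 [[-0.4, 0.5, 1.1, -0.0, 1.5, 1.2], [-0.4, 0.2, 1.4, 0.1, 1.3, 1.2], [-0.5, -0.0, 1.7, 0.3, 1.0, 1.0], [-0.6, -0.2, 1.9, 0.5, 0.8, 0.8], [-0.7, -0.4, 2.2, 1.0, 0.7, 0.3], [-0.9, -0.5, 2.4, 1.5, 0.8, -0.2], None, None]
0 10 [[-0.4, 0.3, 1.3, 0.1, 1.3, 1.2], [-0.5, 0.1, 1.6, 0.2, 1.1, 1.1], [-0.6, -0.1, 1.8, 0.4, 0.8, 0.9], [-0.7, -0.3, 2.1, 0.8, 0.7, 0.5], [-0.8, -0.4, 2.3, 
[... 884 characters left out ...]
2.4], None, None, None, None]
1 10 [[-0.4, 0.3, 1.3, 0.1, 1.3, -2.0], [-0.5, 0.1, 1.6, 0.2, 1.1, -2.1], [-0.6, -0.1, 1.8, 0.4, 0.8, -2.3], None, None, [-0.9, -0.4, 2.4, 1.8, 0.9, 2.6], [-1.0, -0.2, 2.5, 2.2, 1.2, 2.3], [-1.0, 0.2, 2.4, 2.3, 1.7, 2.0]]
[-4.33144361e-01  2.49507799e-01  9.30619234e-01 -4.44089210e-16
  1.96146562e+00  1.18128520e+00] [-4.33144361e-01  2.49507799e-01  9.30619234e-01 -4.44089210e-16
  1.96146562e+00 -1.96030746e+00]
1.8083 [[-0.043, 0.951, 0.305, 0.685], [-0.999, -0.041, -0.013, -0.245], [0.0, -0.305, 0.952, 0.433], [0.0, 0.0, 0.0, 1.0]] [[342.83353289   0.         285.44351089]
 [  0.         342.83353289 215.76599315]
 [  0.           0.           1.        ]]
```

View pics/w1.png

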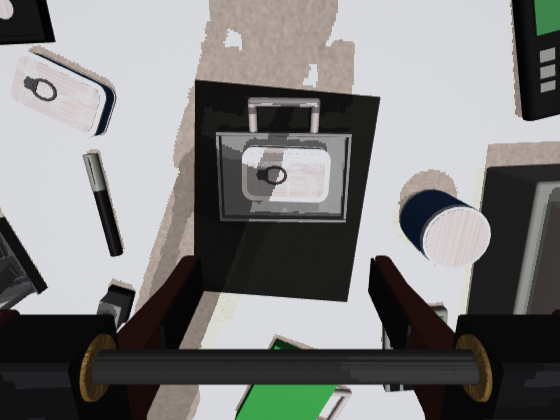

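The wrist image shows the tray centred near (284,177), with its handle loop at (249–319, 99–132) and the tin inside it. The loop is clear on both sides. I'll measure the loop and tray here and scan IK for a partly slipping tool pitch.

```bash
cat > m2.py <<'E'
from h import *
np.set_printoptions(precision=4,suppress=True)
im=dict(np.load("w1.npz"));f=im["frame"].astype(int);K=im["camera_matrix"];V=im["view"]
def ray(u,v,z):
    C=np.linalg.inv(V);d=C[:3,:3]@np.array([(u-K[0,2])/K[0,0],-(v-K[1,2])/K[1,1],-1]);o=C[:3,3];return o+d*(z-o[2])/d[2]
P=pts(im);Z=P[...,2]
w=np.zeros(Z.shape,bool);w[90:136,235:335]=1
h=w&(Z>.017)&(f.max(-1)>70)
w2=np.zeros(Z.shape,bool);w2[120:235,205:360]=1
for nm,m in(("handle",h),("tray",w2&(Z>.015)&(Z<.045))):
    n,l,s,c=cv2.connectedComponentsWithStats(m.astype(np.uint8));i=1+s[1:,4].argmax();q=P[l==i]
    print(nm,s[i],"z",np.percentile(q[:,2],[5,50,95]),"x",np.percentile(q[:,0],[1,99]),"y",np.percentile(q[:,1],[1,99]), cv2.minAreaRect((q[:,:2]*1000).astype(np.float32)))
# bar line: per column mean row of bar
us=np.arange(262,308);vs=[np.nonzero(h[90:112,u])[0].mean()+90 for u in us]
k=np.polyfit(us,vs,1);a=ray(262,np.polyval(k,262),.031);b=ray(307,np.polyval(k,307),.031)
print("bar ends",a,b,"yaw",np.degrees(np.arctan2(-(a-b)[0],(a-b)[1])),"bar width px",np.mean([h[90:112,u].sum() for u in us]))
for v in(112,118,124):
    r=np.nonzero(h[v])[0];print(v,r.min(),r.max()+1,ray(r.min()-.5,v,.029),ray(r.max()+.5,v,.029))
E
python3 m2.py; python3 - <<'E'
from h import *
yaw=np.radians(-2.5);Rz=R.from_euler('z',yaw).as_matrix()
edge=np.array([.600,-.24,.003])+Rz@[-.055,0,0]
for a0,k in((-35,.85),(-30,.85),(-30,.8),(-25,.8),(-20,.7)):
    o=[]
    for t in(0,30,60,75,90,100,108):
        r=R.from_euler('y',-t,degrees=True).as_matrix()
        g=edge+Rz@(r@[.138,0,.026]); a=np.radians(a0+k*t)
        q=inverse_kinematics(tcp_for(g,yaw,a),tq(yaw,a)); o.append(None if q is None else np.round(q,2).tolist())
    print(a0,k,o)
E
```

```text
handle [ 235   97  100   39 1341] z [0.0205 0.029  0.0336] x [0.6509 0.6955] y [-0.2927 -0.1881] ((673.510498046875, -243.20095825195312), (115.73985290527344, 42.03598403930664), 87.44981384277344)
tray [ 242  146   89   56 4603] z [0.03   0.0314 0.033 ] x [0.5754 0.6402] y [-0.292  -0.1908] ((607.2811889648438, -241.64190673828125), (103.69975280761719, 64.2485122680664), 85.4977035522461)
bar ends [ 0.6908 -0.219   0.031 ] [ 0.6884 -0.269   0.031 ] yaw -2.7769613387754126 bar width px 8.630434782608695
112 249 320 [ 0.6803 -0.2029  0.029 ] [ 0.6769 -0.283   0.029 ]
118 249 319 [ 0.6738 -0.2024  0.029 ] [ 0.6704 -0.2817  0.029 ]
124 249 319 [ 0.6673 -0.2019  0.029 ] [ 0.6638 -0.2817  0.029 ]
-35 0.85 [[-0.32, 1.15, 0.26, -0.21, 2.31, 1.2], [-0.38, 0.51, 0.99, -0.06, 1.79, 1.23], [-0.5, -0.03, 1.56, 0.13, 1.36, 1.1], [-0.6, -0.28, 1.82, 0.28, 1.17, 0.96], [-0.74, -0.52, 2.08, 0.51, 1.04, 0.74], [-0.85, -0.66, 2.24, 0.72, 1.0, 0.54], [-0.95, -0.75, 2.37, 0.9, 1.0, 0.37]]
-30 0.85 [[-0.33, 1.02, 0.44, -0.17, 2.18, 1.23], [-0.39, 0.43, 1.09, -0.03, 1.69, 1.22], [-0.52, -0.09, 1.64, 0.1
[... 329 characters left out ...]
.16, 0.95], [-0.74, -0.52, 2.09, 0.52, 1.04, 0.73], [-0.85, -0.66, 2.24, 0.72, 1.0, 0.54], [-0.95, -0.75, 2.37, 0.89, 1.0, 0.37]]
-25 0.8 [[-0.33, 0.91, 0.59, -0.14, 2.06, 1.24], [-0.4, 0.38, 1.16, -0.01, 1.62, 1.21], [-0.53, -0.12, 1.67, 0.2, 1.23, 1.05], [-0.64, -0.35, 1.92, 0.37, 1.08, 0.88], [-0.78, -0.57, 2.15, 0.63, 0.99, 0.64], [-0.89, -0.69, 2.31, 0.84, 0.97, 0.43], [-0.99, -0.77, 2.42, 1.02, 0.99, 0.26]]
-20 0.7 [[-0.34, 0.81, 0.71, -0.11, 1.95, 1.25], [-0.41, 0.35, 1.19, 0.01, 1.58, 1.21], [-0.53, -0.1, 1.65, 0.19, 1.25, 1.06], [-0.62, -0.32, 1.88, 0.33, 1.12, 0.92], [-0.75, -0.53, 2.1, 0.54, 1.03, 0.71], [-0.85, -0.66, 2.24, 0.72, 1.0, 0.54], [-0.94, -0.75, 2.36, 0.87, 1.0, 0.39]]
```

Bar centre is about (0.6896, -0.243, 0.029) at yaw -2.8°, and the 80 mm loop width fits the stated 82. I'll straddle the loop with the tool pitched -25°, stepping down with a force guard.

```bash
cat >> h.py <<'E'
YAW=np.radians(-2.8);RZ=R.from_euler('z',YAW).as_matrix()
BAR=np.array([.6896,-.2430,.029])
EDGE=BAR+RZ@[-.144,0,-.026]
def grasp_at(t,off=(.140,0,.027),base=None):
    """grasp point with the tray tipped t deg about its low edge (past 90: about the wall's upper edge)"""
    o=np.array(off,float)
    e=EDGE if base is None else base
    if t<=90: return e+RZ@(R.from_euler('y',-t,degrees=True).as_matrix()@o)
    # pivot at (0,0,20) in tray edge frame, at t=90 it lies 20 mm nearer the robot
    return e+RZ@(np.array([-.020,0,0])+R.from_euler('y',-t,degrees=True).as_matrix()@(o-[0,0,.020]))
A0,KK=-25,.8
def go_tip(t,speed=.06,lift=0,base=None,a=None):
    a=np.radians(A0+KK*t if a is None else a)
    move_l(tcp_for(grasp_at(t,base=base)+[0,0,lift],YAW,a),speed,tq(YAW,a))
def guarded(points,q,speed=.08,lim=8):
    f0=np.array(state()["ft_force"])
    for p in points:
        move_l(p,speed,q); d=np.array(state()["ft_force"])-f0
        if np.linalg.norm(d)>lim: print("FORCE",d,p); return False
    return True
E
python3 - <<'E'
from h import *
a=np.radians(A0);q=tq(YAW,a);g=tcp_for(grasp_at(0),YAW,a);z=toolM(YAW,a)[:,2]
move_to(g-z*.12,q)
ok=guarded([g-z*d for d in(.05,.03,.02,.01,0)],q)
im=get_image("wrist");cv2.imwrite("pics/w2.png",im["frame"])
s=state();print(ok,s["time"],s["ee_pos"]-g,s["ft_force"])
if ok:
    close();s=state();print(s["finger_gap"],s["finger_force"],s["ft_force"],s["time"])
E
```

```text
Traceback (most recent call last):
bench.IKError: the arm cannot take that pose within its joint ranges
```

```bash
sed -i 's/^A0,KK=.*/A0,KK=-20,.75/' h.py
python3 - <<'E'
from h import *
a=np.radians(A0);q=tq(YAW,a);g=tcp_for(grasp_at(0),YAW,a);u=np.array([-.3,0,1])
for d in (.12,.1,.08,.06,.03): print(d,inverse_kinematics(g+u*d,q) is not None)
move_to(g+u*.08,q)
ok=guarded([g+u*d for d in(.05,.03,.02,.01,0)],q)
s=state();print(ok,s["time"],s["ee_pos"]-g,s["ft_force"])
if ok:
    close();s=state();print(s["finger_gap"],s["finger_force"],s["ft_force"],s["time"])
E
```

```text
0.12 True
0.1 True
0.08 True
0.06 True
0.03 True
True 4.3917 [-0.00035654  0.0002207  -0.00121329] [ 0.07694813 -1.14338564 -0.68281176]
0.08129324722421599 29.996502734720707 [-0.04608891 -0.40821692 -0.65286108] 4.675
```

The loop is gripped (gap 81 mm). Tip up to 85° first and look.

```bash
python3 - <<'E'
from h import *
for t in (8,16,24,32,40,48,56,64,70,76,82,86):
    go_tip(t,.08); s=state(); print(t,np.round(s["ft_force"],1),round(s["finger_gap"],4))
hold(.2)
a=get_image("side")["frame"][120:260,240:400];b=get_image("wrist")["frame"]
cv2.imwrite("pics/t86.png",np.hstack([cv2.resize(a,(400,350)),cv2.resize(b,(400,350))]));print(state()["time"])
E
```

```text
8 [ 1.8 -0.4 -2.2] 0.0808
16 [ 0.6 -0.6 -3.3] 0.0812
24 [ 0.9  0.  -2.8] 0.081
32 [ 0.7 -0.4 -2.4] 0.0811
40 [ 0.3  0.4 -3.6] 0.0811
48 [ 0.8  0.5 -5.4] 0.0809
56 [ 0.9  0.1 -4.4] 0.0808
64 [-0.2  0.8 -3.9] 0.0815
70 [-0.1 -0.6 -4.5] 0.0812
76 [-0.  -0.7 -5. ] 0.0813
82 [-0.1  0.  -4.5] 0.0813
86 [ 1.2  1.8 -1.3] 0.0814
9.35
```

View pics/t86.png

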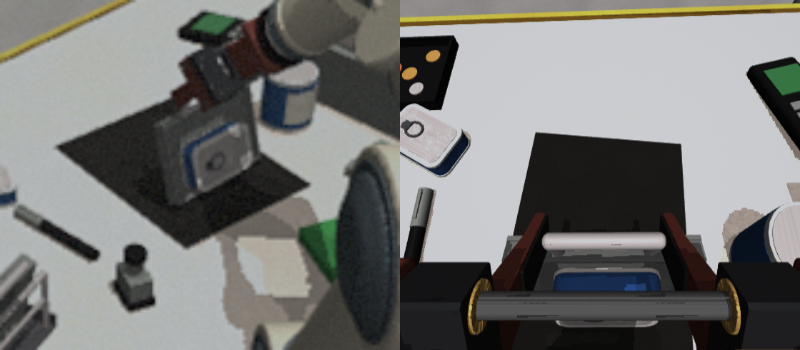

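At 86° the tray stands nearly upright (crop px 210,150) with the tin resting on the low wall. I'll continue past upright and watch the wrist force for the tin leaving.

```bash
python3 - <<'E'
from h import *
for t in (89,91,93,95,97,99,101,103):
    go_tip(t,.03); hold(.15); s=state(); print(t,np.round(s["ft_force"],1),np.round(s["moment"],2))
hold(.4)
a=get_image("side")["frame"][120:260,240:400];b=get_image("wrist")["frame"]
cv2.imwrite("pics/t103.png",np.hstack([cv2.resize(a,(400,350)),cv2.resize(b,(400,350))]));print(state()["time"])
E
```

```text
89 [1.6 4.  6.8] [ 1.12 -0.89  0.46]
91 [2.3 5.1 8.7] [ 1.16 -1.17  0.56]
93 [3.6 5.1 9.2] [ 1.22 -1.38  0.6 ]
95 [ 1.8  4.3 10.5] [ 1.   -1.5   0.75]
97 [ 0.9  6.6 10.9] [ 0.99 -1.59  0.79]
99 [ 0.7  5.2 12. ] [ 0.97 -1.66  0.8 ]
101 [ 0.2  6.6 13.1] [ 0.76 -1.74  0.92]
103 [ 0.   7.1 14.5] [ 0.72 -1.87  0.9 ]
13.6
```

View pics/t103.png

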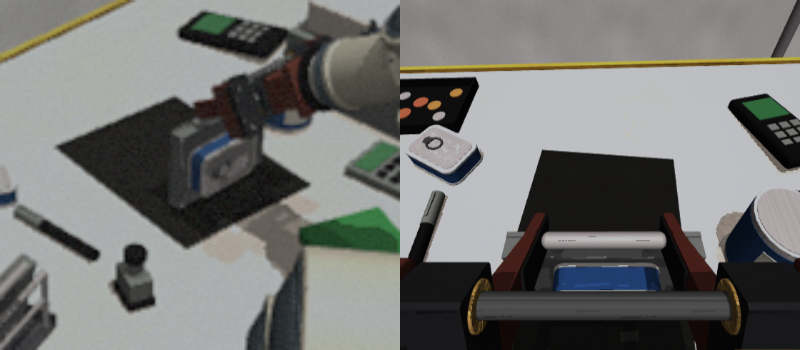

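At 103° nominal the tin is still in the tray, standing on the low wall (crop px 225,165). The upward force shows I'm pressing down a little. I'll relieve that by 2 mm and continue in small steps, watching the blue tin patch in the wrist view.

```bash
python3 - <<'E'
from h import *
def blue():
    f=get_image("wrist")["frame"].astype(int); m=(f[...,0]-f[...,2]>40); m[:, :380]=0; m[:,:380]=0
    m=(f[...,0]-f[...,2]>40); m[:,:190]=0; m[:,380:]=0; m[:300]=0; v,u=np.nonzero(m)
    return m.sum(), (v.mean() if m.sum() else 0)
print(blue())
for t in (104,106,108,110,112):
    try: go_tip(t,.03,lift=.002)
    except IKError as e: print(t,e); break
    hold(.3); s=state(); b=blue(); print(t,np.round(s["ft_force"],1),b)
    if b[0]<300: break
hold(.3)
a=get_image("side")["frame"][120:260,240:400];b=get_image("wrist")["frame"]
cv2.imwrite("pics/t112.png",np.hstack([cv2.resize(a,(400,350)),cv2.resize(b,(400,350))]));print(state()["time"])
E
```

```text
(np.int64(3561), np.float64(334.0328559393429))
104 [ 1.3  5.1 10.1] (np.int64(3506), np.float64(333.1742726754136))
106 [ 1.7  6.4 11.5] (np.int64(3434), np.float64(333.2466511357018))
108 [ 1.5  6.4 14.6] (np.int64(3353), np.float64(332.70086489710707))
110 [ 0.6  5.8 16.9] (np.int64(0), 0)
16.625
```

View pics/t112.png

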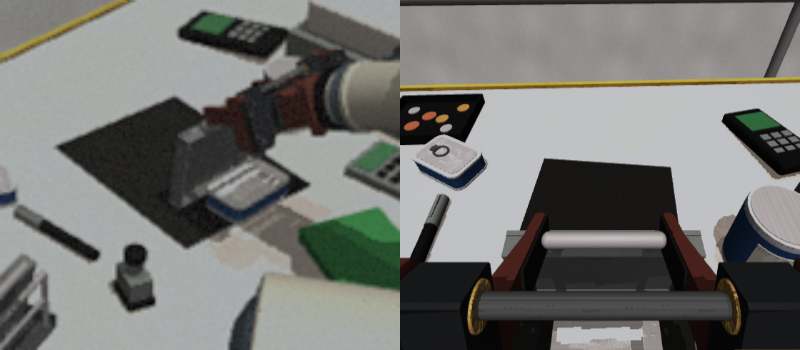

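The tin has tumbled out and lies base up on the mat in front of the tray (crop px 245,193). Next I measure the tray's real tilt by a plane fit on the side-view depth.

```bash
cat >> h.py <<'E'
def tilt(cam="side"):
    """plane of the tray's inner floor -> tilt (deg; 90 = upright), yaw of normal, plus points at its top edge"""
    P=pts(get_image(cam)).reshape(-1,3); g=state()["ee_pos"]
    L=(P-[g[0],g[1],0])@RZ
    L=L[(abs(L[:,1])<.07)&(L[:,2]>.025)&(L[:,2]<.10)&(L[:,0]>-.05)&(L[:,0]<.09)]
    best=None;rng=np.random.default_rng(0)
    for _ in range(300):
        a,b,c=L[rng.choice(len(L),3,False)];n=np.cross(b-a,c-a);l=np.linalg.norm(n)
        if l<1e-5: continue
        n/=l
        if abs(n[0])<.8: continue
        m=abs((L-a)@n)<.0025
        if best is None or m.sum()>best.sum(): best=m
    Q=L[best];c=Q.mean(0);n=np.linalg.svd(Q-c)[2][2];n*=-np.sign(n[0])
    # local x where the floor plane meets z=.003
    x0=c[0]+(-(n[2])*(.003-c[2])+0)/n[0]
    base=np.array([g[0],g[1],0])+RZ@np.array([x0,0,.003])
    return 90+np.degrees(np.arcsin(-n[2])),np.degrees(np.arctan2(-n[1],-n[0])),len(Q),base
E
python3 - <<'E'
from h import *
print(tilt("side"),tilt("top"))
for t in (106,102,98): go_tip(t,.05,lift=.003)
hold(.1);print(tilt("side"),tilt("top"),state()["ft_force"],state()["ee_pos"],EDGE,grasp_at(98))
E
```

```text
(np.float64(96.21943613167387), np.float64(0.5053048503577299), 237, array([ 0.50941786, -0.23473471,  0.003     ])) (np.float64(34.52869812946189), np.float64(2.3842614040619825), 71, array([ 0.43477214, -0.23109726,  0.003     ]))
(np.float64(85.21065664931427), np.float64(0.11140626001638756), 330, array([ 0.50904397, -0.23547654,  0.003     ])) (np.float64(133.63619308405956), np.float64(-6.731441140266168), 53, array([ 0.49980125, -0.23502731,  0.003     ])) [-0.963836   -1.92815272  7.62005502] [ 0.50845147 -0.23545037  0.13884849] [ 0.54577192 -0.23596563  0.003     ] [ 0.49941122 -0.23369822  0.14066332]
```

The foot slid about 30 mm towards the robot while tipping. The tray now reads 85° (nominal 98°). I'll lift it slightly, move it +x clear of the tin, and level it by tool pitch before setting it down.

```bash
cat >> h.py <<'E'
def curM():
    q=state()["ee_rot"]; return R.from_quat([q[1],q[2],q[3],q[0]]).as_matrix()
def nudge(d,pitch=0,speed=.05):
    """shift the grasp point by d (tray yaw frame) and pitch the tool (deg, + = tipping on)"""
    M=curM(); g=np.array(state()["ee_pos"])-.011*M[:,2]
    ax=RZ@[0,-1,0]; M2=R.from_rotvec(ax*np.radians(pitch)).as_matrix()@M
    move_l(g+RZ@np.array(d)+.011*M2[:,2],speed,quat(M2))
E
python3 - <<'E'
from h import *
nudge([0,0,.010]);hold(.2);print("lift",tilt()[:4],state()["ft_force"])
nudge([.035,0,0]);hold(.2);t=tilt();print("shift",t,state()["ft_force"])
e=np.clip(90-t[0],-12,12)
nudge([0,0,0],e);hold(.2);t=tilt();print("level",t,state()["ft_force"],state()["time"])
im=get_image("side");cv2.imwrite("pics/lv.png",cv2.resize(im["frame"][120:260,240:400],(640,560)))
P=pts(im).reshape(-1,3);g=state()["ee_pos"];L=(P-[g[0],g[1],0])@RZ
m=(abs(L[:,1])<.07)&(L[:,0]>-.02)&(L[:,0]<.05)&(L[:,2]<.03)
print("tin?");Q=P[(abs(P[:,1]+.24)<.1)&(P[:,2]>.02)&(P[:,2]<.036)&(P[:,0]>.38)&(P[:,0]<.53)];print(len(Q),Q.mean(0),np.percentile(Q,[2,98],axis=0))
E
```

```text
lift (np.float64(85.27801207027457), np.float64(0.8376113829934909), 369, array([ 0.50788545, -0.23518668,  0.003     ])) [ 0.49804652  1.06808057 -2.6284388 ]
shift (np.float64(84.4657374799909), np.float64(0.1417983965481713), 359, array([ 0.5418679 , -0.23700224,  0.003     ])) [ 0.24816774 -0.922428   -3.16865817]
level (np.float64(90.3085537333455), np.float64(-0.022372950149822834), 334, array([ 0.5567142 , -0.23789003,  0.003     ])) [-0.10350809  0.26602032 -3.72919024] 20.1917
tin?
411 [ 0.44868689 -0.22754794  0.02634676] [[ 0.41841053 -0.28005613  0.02086087]
 [ 0.48240267 -0.17951801  0.03051285]]
```

View pics/lv.png

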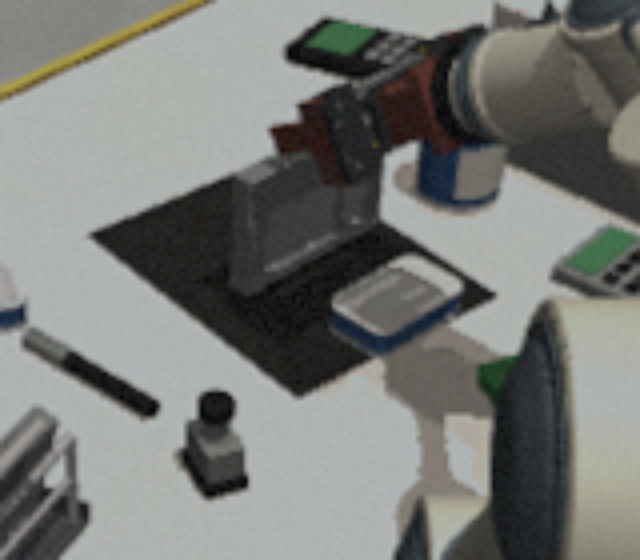

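The tray is held level above the mat (crop px 305,215) and the tin lies base up (400,300), overhanging the mat's near edge slightly. I'll lower the tray until it carries load, check the tilt, and release.

```bash
python3 - <<'E'
from h import *
nudge([0,0,-.005])
for i in range(14):
    nudge([0,0,-.001],speed=.03); fz=state()["ft_force"][2]
    if fz>1.5: break
hold(.2);t=tilt();print(i,fz,state()["ft_force"],"tilt",t,state()["ee_pos"])
if abs(t[0]-90)<2.5:
    gripper_open();hold(.3);print("released",tilt(),state()["finger_gap"])
    z=curM()[:,2];p=np.array(state()["ee_pos"]);move_l(p-z*.02,.05);hold(.1);print(state()["ft_force"]);move_l(p-z*.06,.1);print(tilt(),state()["time"])
    im=get_image("side");cv2.imwrite("pics/rel.png",cv2.resize(im["frame"][120:260,240:400],(640,560)))
    np.savez("rel.npz",**{k:np.array(im[k]) for k in im}); print(state()["ee_pos"])
E
```

```text
6 1.8079060122389499 [-1.25568844  3.00568077  3.18996318] tilt (np.float64(89.23408370573807), np.float64(-0.06153918588808197), 272, array([ 0.55582527, -0.23747138,  0.003     ])) [ 0.54424194 -0.23690487  0.13810025]
released (np.float64(90.40804620001079), np.float64(0.662173323662446), 263, array([ 0.55610896, -0.23750623,  0.003     ])) 0.08797240880359769
[-0.40131027  0.42462125 -0.1903675 ]
(np.float64(90.334627043187), np.float64(0.48449384416465974), 352, array([ 0.55674575, -0.23737656,  0.003     ])) 24.4417
[ 0.49263286 -0.23405953  0.16711573]
```

The tray stands by itself at 90.3° and is released. Next I push the tin about 18 mm back onto the mat with closed fingers, then look at the tray and rack from above.

```bash
python3 - <<'E'
from h import *
p=np.array(state()["ee_pos"]);move_l([p[0]-.04,p[1],.22],.25)
q=tq(YAW,0);y=-.229
move_to([.392,y,.12],q);close()
f0=state()["ft_force"]
ok=guarded([[.392,y,.05],[.392,y,.019]],q,.15)
if ok:
    move_l([.405,y,.019],.06);move_l([.428,y-.001,.019],.04);print("push",state()["ft_force"]-f0)
    move_l([.415,y,.019],.1)
move_l([.40,y,.20],.3);gripper_open()
move_to([.50,-.23,.30],tq(YAW,0))
ims={n:get_image(n) for n in("top","wrist")}
for n in ims: np.savez(n+"3.npz",**{k:np.array(ims[n][k]) for k in ims[n]});cv2.imwrite(f"pics/{n}3.png",ims[n]["frame"])
cv2.imwrite("pics/c3.png",np.hstack([cv2.resize(ims["wrist"]["frame"],(460,345)),cv2.resize(get_image("side")["frame"][120:260,260:400],(340,345))]))
print(state()["time"])
P=pts(ims["wrist"]);Z=P[...,2]
m=(Z>.135)&(Z<.165)&(abs(P[...,0]-.535)<.04)&(abs(P[...,1]+.24)<.06)
print(m.sum(),P[m].mean(0),cv2.minAreaRect((P[m][:,:2]*1000).astype(np.float32)),np.percentile(P[m],[2,98],axis=0))
m=(Z>.020)&(Z<.036)&(P[...,0]>.40)&(P[...,0]<.53)&(abs(P[...,1]+.235)<.09)
print("tin",m.sum(),cv2.minAreaRect((P[m][:,:2]*1000).astype(np.float32)))
P=pts(ims["top"]);Z=P[...,2]
m=(Z>.135)&(Z<.165)&(abs(P[...,0]-.535)<.04)&(abs(P[...,1]+.24)<.06)
if m.sum()>20: print("top",m.sum(),P[m].mean(0),cv2.minAreaRect((P[m][:,:2]*1000).astype(np.float32)))
E
```

```text
Traceback (most recent call last):
bench.IKError: the arm cannot follow that straight line within its joint ranges
```

```bash
cat > push.py <<'E'
from h import *
p=np.array(state()["ee_pos"])
for d in ([0,0,.08],[-.02,0,.06],[-.03,0,.04],[.01,0,.1]):
    try: move_l(p+d,.25);print("up",d);break
    except IKError: pass
else: raise SystemExit("no retreat")
q=tq(YAW,0);y=-.229
move_to([.392,y,.16],q);close()
f0=state()["ft_force"]
ok=guarded([[.392,y,.05],[.392,y,.019]],q,.15)
if ok:
    move_l([.405,y,.019],.06);move_l([.428,y-.001,.019],.04);print("push",state()["ft_force"]-f0)
    move_l([.415,y,.019],.1)
move_l([.40,y,.20],.3);gripper_open()
move_to([.50,-.23,.30],tq(YAW,0))
ims={n:get_image(n) for n in("top","wrist")}
for n in ims: np.savez(n+"3.npz",**{k:np.array(ims[n][k]) for k in ims[n]});cv2.imwrite(f"pics/{n}3.png",ims[n]["frame"])
cv2.imwrite("pics/c3.png",np.hstack([cv2.resize(ims["wrist"]["frame"],(460,345)),cv2.resize(get_image("side")["frame"][120:260,260:400],(340,345))]))
print(state()["time"])
P=pts(ims["wrist"]);Z=P[...,2]
m=(Z>.135)&(Z<.165)&(abs(P[...,0]-.535)<.04)&(abs(P[...,1]+.24)<.06)
print(m.sum(),P[m].mean(0),cv2.minAreaRect((P[m][:,:2]*1000).astype(np.float32)),np.percentile(P[m],[2,98],axis=0))
m=(Z>.020)&(Z<.036)&(P[...,0]>.40)&(P[...,0]<.53)&(abs(P[...,1]+.235)<.09)
print("tin",m.sum(),cv2.minAreaRect((P[m][:,:2]*1000).astype(np.float32)))
P=pts(ims["top"]);Z=P[...,2]
m=(Z>.135)&(Z<.165)&(abs(P[...,0]-.535)<.04)&(abs(P[...,1]+.24)<.06)
if m.sum()>20: print("top",m.sum(),P[m].mean(0),cv2.minAreaRect((P[m][:,:2]*1000).astype(np.float32)))
E
python3 push.py
```

```text
up [0, 0, 0.08]
push [0.00760047 1.66165112 0.77926469]
32.6417
1120 [ 0.53794837 -0.23652468  0.14886632] ((539.2706298828125, -236.48745727539062), (81.15859985351562, 14.235594749450684), 86.7142562866211) [[ 0.53177818 -0.27548633  0.13654998]
 [ 0.54562488 -0.19789346  0.1520767 ]]
tin 3869 ((473.4606628417969, -236.22100830078125), (104.23139953613281, 64.18403625488281), 87.36947631835938)
top 27 [ 0.53714604 -0.2104424   0.14686467] ((535.1651000976562, -229.0654754638672), (68.66548919677734, 13.367876052856445), 84.4674072265625)
```

View pics/c3.png

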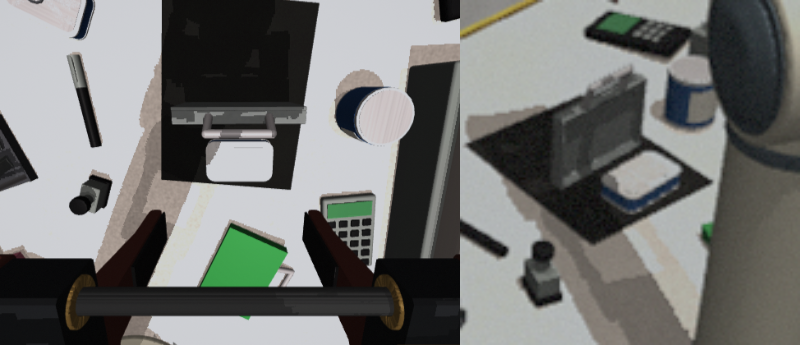

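The wrist view shows the tin base up, fully on the mat at (0.473,-0.236). The tray stands with its bar at (0.538,-0.2365,0.147). Now a quick look at the rack from above for the gap position.

```bash
cat > rk.py <<'E'
from h import *
RY=np.radians(16)
try: move_to([.52,.20,.36],tq(RY,0))
except IKError: move_to([.50,.20,.33],tq(0,0))
im=get_image("wrist");np.savez("rk.npz",**{k:np.array(im[k]) for k in im})
cv2.imwrite("pics/rk.png",im["frame"]);print(state()["time"])
E
cat > rm.py <<'E'
from h import *
np.set_printoptions(precision=1,suppress=True)
P=pts(dict(np.load("rk.npz")));Z=P[...,2]
w=(abs(P[...,0]-.475)<.13)&(abs(P[...,1]-.215)<.14)
def rect(m,l):
    n,L,s,c=cv2.connectedComponentsWithStats(m.astype(np.uint8))
    for i in range(1,n):
        if s[i,4]>150:
            q=P[L==i]*1000;r=cv2.minAreaRect(q[:,:2].astype(np.float32));print(l,s[i,4],np.array(r[0]),np.array(r[1]),round(r[2],1),np.percentile(q[:,2],[5,50,95]))
rect(w&(Z>.142)&(Z<.17),"bars");rect(w&(Z>.104)&(Z<.122),"edges");rect(w&(Z>.074)&(Z<.088),"frame")
C=np.array([.4785,.2175]);Rr=R.from_euler('z',16,degrees=True).as_matrix()[:2,:2]
L=(P[...,:2]-C)@Rr*1000
for a in(13,14.5,16,17.5): 
    L=(P[...,:2]-C)@R.from_euler('z',a,degrees=True).as_matrix()[:2,:2]*1000
    m=w&(Z>.074)&(Z<.086);print(a,"hist",np.histogram(L[m][:,0],np.arange(-60,61,4))[0])
    m=w&(Z>.008)&(Z<.024);print("base x",np.percentile(L[m][:,0],[1,99]),"y",np.percentile(L[m][:,1],[1,99]))
E
python3 rk.py; python3 rm.py
```

```text
34.2917
bars 756 [512.1 225.7] [11.2 80.5] 16.0 [148.5 152.9 154.7]
bars 533 [421.3 202.5] [10.1 80.9] 16.2 [142.7 145.7 147.4]
edges 2146 [518.8 228. ] [ 19.1 159.3] 16.1 [109.9 112.4 114.9]
edges 2266 [444.1 208.9] [ 23.2 159.8] 16.0 [105.8 112.1 115.1]
frame 781 [526.3 228.2] [  7.2 192.4] 15.9 [80.5 82.4 84. ]
frame 689 [459.3 213.3] [  4.8 159.7] 15.9 [74.8 81.1 87.3]
13 hist [  0   0   7   7  13  37  23   0  14 224 280  67   0   0   0   0   0   0
   0   0   0   0   0   0   0  39 215 311 197  19]
base x [-38.6  60.3] y [-103.6   99.1]
14.5 hist [  0   0   2   8  38  39   0   0   0 192 384   9   0   0   0   0   0   0
   0   0   0   0   0   0   0   5 178 462 136   0]
base x [-39.7  57.7] y [-102.8   97.8]
16 hist [  0   0   0  26  51  10   0   0   0 142 443   0   0   0   0   0   0   0
   0   0   0   0   0   0   0   0 167 526  88   0]
base x [-42.2  57.7] y [-102.3   97.2]
17.5 hist [  0   0  11  35  35   6   0   0   0 193 386   6   0   0   0   0   0   0
   0   0   0   0   0   0   0  10 193 451 127   0]
base x [-44.8  59.6] y [-102.8   97.3]
```

View pics/rk.png

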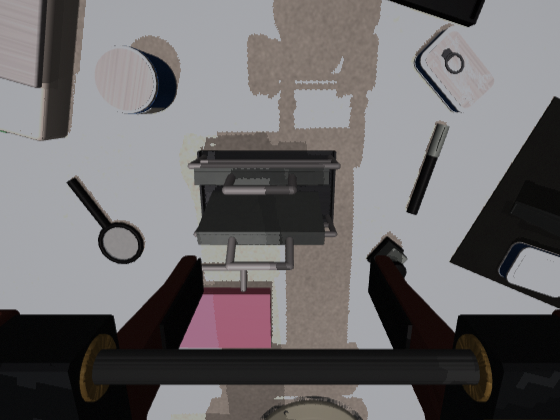

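The rack view gives yaw 16.0° and gap centre about (0.481,0.2165), and frame bars, base edges and tray edges agree to 3 mm. The V mouth is clear. Now I take the tray afresh, tool down, and check its tilt when lifted.

```bash
python3 - <<'E'
from h import *
q=tq(YAW,0);g=tcp_for([.5375,-.2365,.141],YAW,0)
move_to(g+[0,0,.08],q)
ok=guarded([g+[0,0,d] for d in(.035,.02,.01,0)],q,.1,5)
print(ok,state()["ft_force"])
if ok:
    close();s=state();print(s["finger_gap"],s["ft_force"])
    move_l(g+[0,0,.03],.08);hold(.15);print(tilt(),state()["ft_force"],state()["time"])
E
```

```text
True [-0.56258317 -0.85705599 -0.05443944]
0.08103897341477129 [ 0.10134944 -0.16549    -0.90512659]
(np.float64(90.56964778641735), np.float64(0.38174325763274497), 385, array([ 0.55636642, -0.23729339,  0.003     ])) [-0.34089689 -0.59932013 -2.23095898] 38.3917
```

The tray is held upright at 90.6°. Carry it over the rack and lower it into the V under force watch.

```bash
python3 - <<'E'
from h import *
RY=np.radians(16);C=np.array([.4814,.2165]);xy=C-.016*np.array([np.cos(RY),np.sin(RY)])
p=np.array(state()["ee_pos"])
move_l([p[0]-.02,p[1],.33],.3)
q=tq(RY,0);move_to([*xy,.33],q);hold(.2)
print(state()["joint_pos"].round(2),state()["time"])
im=get_image("side");cv2.imwrite("pics/in0.png",cv2.resize(im["frame"][130:330,150:330],(540,600)))
move_l([*xy,.22],.15);f0=state()["ft_force"];print(f0)
for z in np.arange(.212,.1295,-.006).tolist()+[.1305]:
    move_l([*xy,z],.08);s=state();d=s["ft_force"]-f0;print(round(z,3),d.round(1),s["moment"].round(2))
    if d[2]>28 or np.hypot(d[0],d[1])>15: print("STOP");break
hold(.1);im=get_image("side");cv2.imwrite("pics/in1.png",cv2.resize(im["frame"][130:330,150:330],(540,600)));print(state()["time"],state()["ee_pos"])
E
```

```text
[ 0.36 -0.1   1.24 -0.    2.    1.65] 40.9667
[ 0.31110585 -0.18478082 -3.11112899]
0.212 [-0.7  0.  -0.3] [-0.03  0.06 -0.04]
0.206 [-0.6 -0.2 -0.4] [-0.04  0.1  -0.02]
0.2 [-0.7 -0.3 -0.2] [ 0.    0.11 -0.  ]
0.194 [-0.6  0.6 -0.2] [-0.04  0.06  0.02]
0.188 [-0.8 -0.7  0.1] [-0.01  0.09 -0.03]
0.182 [-0.3 -1.2  0.5] [ 0.04  0.03 -0.02]
0.176 [0.7 1.1 0.2] [-0.07  0.07  0.04]
0.17 [-0.3 -0.1 -0.2] [ 0.02  0.09 -0.02]
0.164 [ 0.  -0.4  0.2] [-0.02 -0.03 -0.01]
0.158 [ 1.3  1.2 -0.6] [ 0.18 -0.33 -0.22]
0.152 [ 0.6 -0.1  4.7] [ 0.21 -0.26 -0.26]
0.146 [1.  1.7 6.6] [ 0.2  -0.45 -0.18]
0.14 [0.6 1.7 1.4] [ 0.14 -0.4   0.02]
0.134 [ 1.3  0.9 -0.7] [ 0.09 -0.21  0.01]
0.131 [0.4 0.2 1.7] [ 0.11 -0.12  0.05]
45.8 [0.46595944 0.21212604 0.13043036]
```

View pics/in1.png

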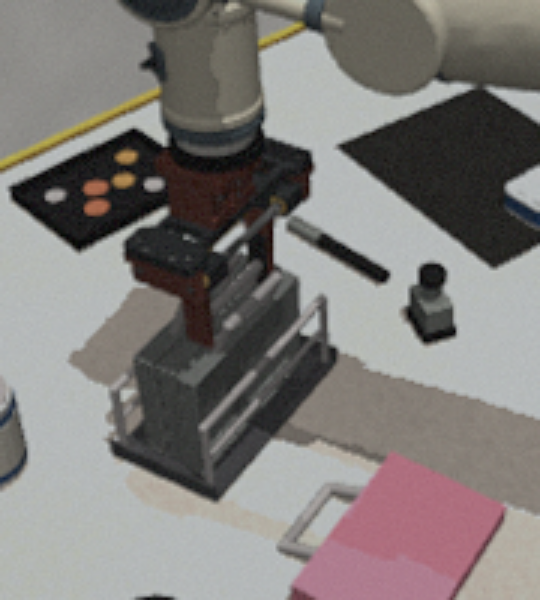

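The tray has slid in between the two and all three stand close to upright (px 220,350). I'll lower until the floor carries load, release, retreat and check.

```bash
python3 - <<'E'
from h import *
p=np.array(state()["ee_pos"]);f0=state()["ft_force"][2]
for i in range(1,7):
    move_l([p[0],p[1],p[2]-.001*i],.03);d=state()["ft_force"][2]-f0;print(i,round(d,1))
    if d>5: break
hold(.2);gripper_open();hold(.3)
z=state()["ee_pos"][2];move_l([p[0],p[1],z+.02],.05);print(state()["ft_force"]);move_l([p[0],p[1],.28],.25)
np.savez("fin.npz",**{k:np.array(v) for k,v in get_image("wrist").items()})
move_to([.40,-.02,.33],tq(np.radians(0),0));hold(.3)
im=get_image("side");im2=get_image("top");np.savez("fint.npz",**{k:np.array(im2[k]) for k in im2})
cv2.imwrite("pics/fin.png",np.hstack([cv2.resize(im["frame"][130:330,150:330],(400,444)),cv2.resize(im2["frame"][120:250,160:290],(400,444))]));print(state()["time"])
P=pts(im2)*1000;Z=P[...,2];w=(abs(P[...,0]-475)<130)&(abs(P[...,1]-215)<140)
for lo,hi in((138,170),(104,125)):
    n,L,s,c=cv2.connectedComponentsWithStats((w&(Z>lo)&(Z<hi)).astype(np.uint8))
    for i in range(1,n):
        if s[i,4]>30: q=P[L==i];r=cv2.minAreaRect(q[:,:2].astype(np.float32));print(lo,s[i,4],np.round(r[0],1),np.round(r[1],1),round(r[2],1),np.percentile(q[:,2],[5,50,95]).round(1))
E
```

```text
1 5.1
[ 0.40993756 -0.28280959 -0.54184336]
49.55
138 148 [484.4 218.6] [13.5 80.6] 15.4 [145.8 152.1 154.7]
138 149 [464.5 211.7] [14.8 81.2] 15.1 [146.1 151.8 154.4]
138 146 [443.8 209.1] [13.  80.2] 15.6 [147.4 151.6 154.7]
104 1201 [478.  217.7] [ 61.8 163.8] 16.1 [111.1 114.1 117.1]
```

View pics/fin.png

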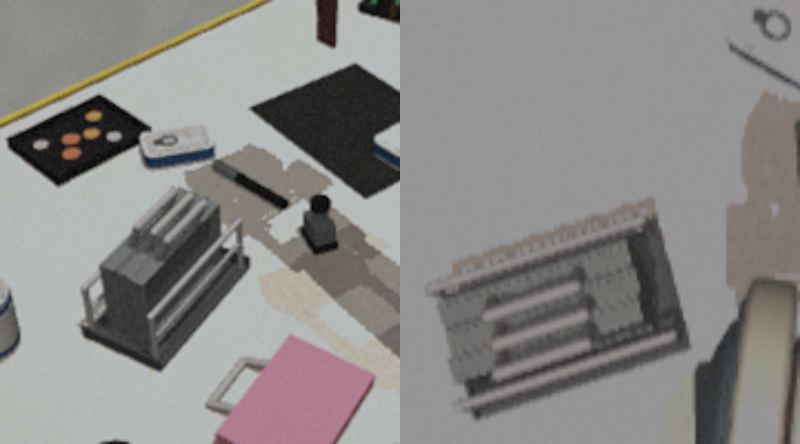

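All three trays stand upright on the rack floor with their bar tops level at about 152 mm, and the tin is base up on the mat. Handing in.

```bash
python3 -c "
from bench import *
print(job_done())"
```

```text
the job is handed in; nothing more can be done
None
```

The job is handed in: the tin lies base up on the mat, the tray stood by itself on its low edge before I took it afresh, and it now stands on the rack's floor, handle up, between the two others, with all three upright; the tin landed slightly over the mat's near edge, so I pushed it (not picked it up) about 2 cm back on with closed fingers.

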